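# Hang a dental cast at the camera and hold its focus lever at three clicks

## Robot

A 7-joint arm with a two-finger parallel gripper is mounted at the origin on the work surface. World frame = base frame: x ahead of the robot, y to its left, z up, the work surface at z = 0. Lengths are in m, angles in rad, forces in N, time in s.
With the tool pointing down it reaches from about 0.4 to 0.85 m from the base axis. Payload 4.5 kg.
Tool frame: the origin (TCP) lies between the finger pads; the fingertips stand 19 mm ahead of it and the grasp point (between the pads) is the TCP; z points along the fingers, y is the line along which they close (so a half turn about z gives the same grasp; the last joint's range is limited). The gripper opens to 88 mm and grips with 3 to 60 N. Pads are 18 mm wide; open, the fingers measure 123 mm over their backs; the gripper's body (75 mm by 187 mm) begins 45 mm behind the grasp point.
Start: joints at [-1.082, 0.689, -0.195, 1.565, 0.157, 0.902, -0.215], TCP at [0.275, 0.561, 0.258] pointing down, gripper open.
Joint ranges: [-3.01, 3.01], [-0.46, 2.08], [-1.47, 1.51], [0.13, 2.56], [-1, 4.14], [0.04, 2.09], [-2.66, 2.66]. Speed limits (rad/s): [2.57, 2.57, 3.14, 3.14, 3.14, 3.14, 3.14].

## Interface

Orientations are given as a unit quaternion [w, x, y, z].
In Python, from plant import monitor, vision, r, nets gives the robot as it stands.
- The arm moves only by the tool play_rows, never from a script. Its argument "targets" is a list of rows, each an object with "translation": the shift along the world's x, y, z in units of 0.5 m (1.0 is 0.5 m), a list of three; "rotation": the turn, a rotation vector about the world's x, y, z in units of pi/2 rad (1.0 is pi/2 rad), a list of three. A call has 1 to 20 rows; each row shifts and turns the commanded pose from where the row before left it; what a row does not reach is not made up. A row lasts 1/8 s, in which the tool goes at most 62.5 mm and 10.7 degrees, less where a joint would pass 70% of its speed; a pose out of reach is approached as far as the arm can. A call with a number of a shift or a turn outside -1 to 1 is refused whole. A call with a gripper value outside its range is refused whole. "fingers" is the closure, from -1 (fully open) to 1 (shut), set as the call begins (left out, the last holds). The fingers move at their own pace and stop on an object; "force" is the grip in N (left out, the last holds). Time passes only in rows, so rows that do not move let the fingers close. It gives the time, the measured TCP pose, the force, the opening and the grip force at its end, in the units of the state.
- monitor.get_state(): the state, without advancing time (a new reading comes with each control period).
- vision.read_camera(name): name is "scene" or "top" or "wrist"; returns a dict with "pixels" (420x560x3 uint8, red, green, blue), "fx", "fy", "cx", "cy" (pixels), "R" (3x3) and "t" (3): a world point X has camera coordinates R X + t; the wrist camera has in their place "tool_from_camera" (4x4, takes a point from camera to tool coordinates, whose origin is the TCP and whose axes are the flange's). Camera axes: x right, y down, z forward; pixel columns grow to the right and rows downward; lengths in m; the calibration is good to about 2 mm. A picture is of the moment at which its call begins: read the wrist's pose just before it. There is no depth.
- r.sign_off(): hands the job in; it is judged then, once.
Trained networks look in a picture, given as the dict that the camera call returned (one of the last four; its "shot" number tells which), for a name from the list of things; names that differ only in an ending like _2 or _b are one class to them, and where a whole thing is asked for, a point or a joint stands for the part that bears it (a point fixed in the world has none). Each returns a list of dicts, best first, with "conf" (0 to 1); they miss things now and then, are a little off and sometimes report something else, mostly with a low value. They report only what shows in the picture. A call takes as long as a camera call.
- nets.spot_in(picture, name): "rect" ([left, top, right, bottom] as shares, 0 to 1, of the picture: columns of its width, rows of its height, round what is visible of it).
- nets.tip_of(picture, name): "point" ([column, row] as shares, 0 to 1, of the picture: columns of its width, rows of its height: a listed point, or the origin of a listed thing).
The state is a dict: "time_s": time; "q": joint angles; "qvel": joint speeds; "joint_torque": joint torques, N m; "ee_pos": TCP position; "eef_rot": TCP orientation; "force": force on the tool from outside, world axes, zero at the start; "ft_torque": the same for the moment, N m; "gripper_width": finger opening in m; "grip_force": force on a finger pad.
Only numpy, scipy, OpenCV 4.12 (cv2) and the standard library are available. Lean on these libraries where they do the work, as an engineer would, in place of code of your own. Each camera call takes 0.05 s, during which the arm holds its last target. There are 200 camera calls.

## Task

Hook the cast carrier over the left part of the steel rail, slide it along the rail, without lifting it off again, until it hangs midway between the two red rings, and let go of it. Then take the inspection camera's orange focus knob, advance the spring-loaded lever exactly three clicks from its rest, never as far as a fourth, and finish while holding the knob still there, as the lever springs back if released. Leave the other things on the bench where they are.

Things in the scene. Friction and masses are not known exactly. Their poses are not given: they have to be found in the camera images.
- carrier: Loose bent-aluminium hanger, about 0.2 kg, standing upright. Origin: underside of its tray, straight below the hook; z up. Tray x -26 to +34, y -30 to +30, 6 mm thick, with a plaster dental cast reaching z = 28 mm. Stem: x -16 to -12 mm, 40 mm wide along y, up to the hook. Blue grip tab on top. It starts with its +x pointing away from the robot, within 30 degrees.
- carrier_hook (a point): On the carrier: middle of the underside of the hook's roof, 150 mm above the carrier's origin; it rests on top of the rail when hung. Roof 5 mm thick, x -16 to +16 mm, 40 mm wide along y. Between stem and lip the hook is open downward, a gap 24 mm wide (x -12 to +12).
- carrier_lip (a point): On the carrier: bottom edge of the lip that hangs from the roof's +x edge (4 mm thick, x 12 to 16), 128 mm above the carrier's origin. Below it, from z = 28 to 128 mm, the carrier is open to +x: the rail goes in here as the carrier moves to its own +x (away from the robot) with the lip above the rail; then the carrier is lowered.
- carrier_tab (a point): On the carrier: the point to grip, in the blue tab, 178 mm above the carrier's origin. The tab is 14 mm thick along the carrier's x, 24 mm wide along its y, and reaches from 155 to 197 mm above the origin.
- rail: Fixed bent steel rail, bar 10 mm in diameter. Origin on the bench. The horizontal bar runs along the rail's y (towards the robot's left) at x = 0, axis 200 mm above the bench, from y = -100 to +260 mm; at both ends it bends 75 mm to +x (away from the robot), then down to a foot 60 mm across. Left part: y 140 to 250 mm. Turned by up to 7 degrees.
- mark: Two thin red rings painted round the rail bar, 58 mm apart between inner edges; only visual, the hook passes them freely. Origin midway between them on the bar's axis, axes as the rail's; somewhere from -20 to +50 mm along the rail's y. The carrier's 40 mm wide hook belongs centred between the rings.
- cam: Fixed inspection camera beyond the rail's right end: white housing 100 x 150 mm, top 128 mm above the bench, lens towards its +y (towards the rail). Origin on the bench under its middle. Its axes are those of the rail within 9 degrees. The lens creeps out 3.2 mm per click.
- cam_pivot (a point): On the vertical pivot axis of the focus lever, on top of the camera, 136 mm above the bench (underside of the lever arm; the arm is 8 mm thick). At rest the arm points from the pivot to the camera's -x (towards the robot), turned 0.45 rad towards its -y.
- knob: Orange upright round pin, 16 mm in diameter, on the lever's end 80 mm from the pivot axis. Its foot (origin) is 136 mm and its top 188 mm above the bench. Pinch it from above.
- knob_grip (a point): On the pin's axis 168 mm above the bench, where to pinch or push it. Advancing moves it clockwise about the pivot (towards the rail), 16 mm of arc per click. Resistance averages about 4 N and swings by +-2.5 N once per click; a sharp fall is a click (pinched hard, the pin turning between the pads adds about 2 N). A spring always drives it back; no notch holds it.
- lever (a joint): Focus lever angle, rad: 0 at the rest stop, growing clockwise from above as it advances; end stop at 1.0. Notches at 0.2, 0.4, 0.6, 0.8. Resistance is greatest 0.05 past each notch, then falls to its least 0.15 past it: the clicks are felt at 0.1, 0.3, 0.5, 0.7. After three clicks it belongs in the notch at 0.6. Spring-returned to 0 when released.
- bowl: Bystander, leave alone: green rubber mixing bowl, 100 mm across, 45 mm high.
- jar: Bystander, leave alone: amber jar, 52 mm across, 65 mm high, with white cap.
- cast: Bystander, leave alone: terracotta block 60 x 62 x 18 mm with a plaster dental cast on it.
- resin: Bystander, leave alone: white bottle, 56 mm across, 130 mm high.
- potx: Bystander, leave alone: black cup, 68 mm across, 60 mm high.

How it is judged:
By the outcome, as a careful person would: the job done as asked, in the order asked, and still so for the second after the job is handed in, while the arm keeps its last pose, push and grip.
It also fails if it takes over 64 s, if anything falls off the work surface, if the arm or the gripper's body presses on something with over 40 N, if the wrist force passes 120 N, or if a joint passes its speed limit or range.

## Working session

There is one attempt and no reset: what is moved stays moved. The work goes in short steps, Python scripts to look and compute and a tool call to move; the robot and the scene stay as the last step left them, time stands still between calls to the robot, and variables do not carry over. Pictures are saved under pics/ and viewed, at most 10 in all, crops included, and the job is handed in when it is done.

Besides the shell and the picture viewer there is one more tool, called after ">>>" as a command line: name --argument value ..., lists and objects as JSON in quotes. play_rows: Moves the arm, as the interface text tells. Shifts and turns lie within -1 to 1; 1 stands for 0.5 m of shift or pi/2 rad of turn. Its arguments: {"type":"object","properties":{"targets":{"type":"array"},"fingers":{"type":"number"},"force":{"type":"number"}},"required":["targets"]}

```bash
mkdir -p pics; cat > h.py <<'E'
import numpy as np, cv2
from plant import monitor, vision, r, nets
def ray(p,uv):
    d=np.array([(uv[0]*560-p["cx"])/p["fx"],(uv[1]*420-p["cy"])/p["fy"],1.])
    R=np.array(p["R"]);t=np.array(p["t"]);return -R.T@t,R.T@d
def atz(p,uv,z):
    c,d=ray(p,uv);return c+d*(z-c[2])/d[2]
def tri(rs):
    A=np.zeros((3,3));b=np.zeros(3)
    for c,d in rs:
        d=d/np.linalg.norm(d);P=np.eye(3)-np.outer(d,d);A+=P;b+=P@c
    return np.linalg.solve(A,b)
def save(p,n): cv2.imwrite("pics/"+n,cv2.cvtColor(p["pixels"],cv2.COLOR_RGB2BGR))
E
cat > a.py <<'E'
from h import *
s=monitor.get_state();print(s["ee_pos"],s["eef_rot"],s["force"],s["time_s"])
P={n:vision.read_camera(n) for n in("scene","top")}
for n in P: save(P[n],n+"0.png"); print(n,-np.array(P[n]["R"]).T@P[n]["t"])
Z=dict(carrier=0,carrier_hook=.15,carrier_lip=.128,carrier_tab=.178,rail=0,mark=.2,cam=0,cam_pivot=.136,knob=.136,knob_grip=.168,bowl=0,jar=0,cast=0,resin=0,potx=0)
for k,z in Z.items():
    rs=[]
    for n in P:
        o=nets.tip_of(P[n],k)
        if o:
            print(k,n,round(o[0]["conf"],2),np.round(np.array(o[0]["point"])*[560,420],1),np.round(atz(P[n],o[0]["point"],z),4)[:2]);rs.append(ray(P[n],o[0]["point"]))
    if len(rs)==2: print("   tri",tri(rs).round(4))
E
python3 a.py
```

```text
[0.27432355 0.56088909 0.25690001] [-1.48176998e-04  2.25409531e-01  9.74263641e-01 -9.37748204e-04] [-0.39373994  0.89995698  0.02475077] 0.0
scene [1.23735057 0.62285662 0.71550656]
top [0.42963646 0.0839563  1.44179756]
carrier scene 0.8 [323.8 236.5] [0.414  0.1545]
carrier top 0.63 [254.1 243.4] [0.4193 0.1623]
   tri [0.4204 0.1603 0.0065]
carrier_hook scene 0.9 [328.6 189.9] [0.4257 0.166 ]
carrier_lip scene 0.83 [322.7 199.9] [0.4414 0.1607]
carrier_lip top 0.75 [250.9 237.4] [0.4373 0.1647]
   tri [0.4387 0.1623 0.1272]
carrier_tab scene 0.67 [331.8 177. ] [0.4119 0.1645]
carrier_tab top 0.58 [250.8 243.9] [0.4192 0.1616]
   tri [0.4176 0.1641 0.1805]
mark scene 0.55 [213.5 173.3] [ 0.5907 -0.0431]
mark top 0.55 [322.8 176.1] [ 0.6047 -0.0343]
   tri [ 0.6026 -0.0325  0.2091]
cam scene 0.86 [158.2 211.1] [ 0.5875 -0.2779]
cam top 0.85 [396.5 190.4] [ 0.5887 -0.2871]
   tri [ 0.5865 -0.2851 -0.0029]
cam_pivot scene 0.78 [151. 163.] [ 0.5682 -0.299 ]
cam_pivot top 0.57 [410.6 188.6] [ 0.5791 -0.2928]
   tri [ 0.5771 -0.2895  0.1431]
knob scene 0.64 [159.8 209.9] [ 0.7057 -0.1074]
knob top 0.36 [420.9 216.8] [ 0.4981 -0.3209]
   tri [ 0.5071 -0.3858 -0.0822]
knob_grip scene 0.43 [164.9 141.8] [ 0.5006 -0.3135]
knob_grip top 0.54 [181.6 223.2] [0.4754 0.3543]
   tri [0.6311 0.1809 0.407 ]
bowl scene 0.61 [241.3 205.4] [ 0.4286 -0.1103]
bowl top 0.7 [418.6 219. ] [ 0.4983 -0.3557]
   tri [ 0.4381 -0.2524 -0.0116]
jar scene 0.81 [274.9 227.2] [0.456  0.0293]
jar top 0.66 [300.4 237.2] [0.4392 0.0174]
   tri [ 0.4394  0.0167 -0.0152]
cast scene 0.67 [211.2 187.4] [ 0.4073 -0.2473]
resin scene 0.71 [408.2 332.3] [0.5823 0.4561]
resin top 0.66 [162.1 191.9] [0.5796 0.4534]
   tri [ 0.5797  0.4548 -0.0032]
potx scene 0.68 [402.4 290.7] [0.479  0.3982]
potx top 0.92 [182.6 223.9] [0.4792 0.3868]
   tri [ 0.4772  0.3925 -0.0047]
```

View pics/scene0.png

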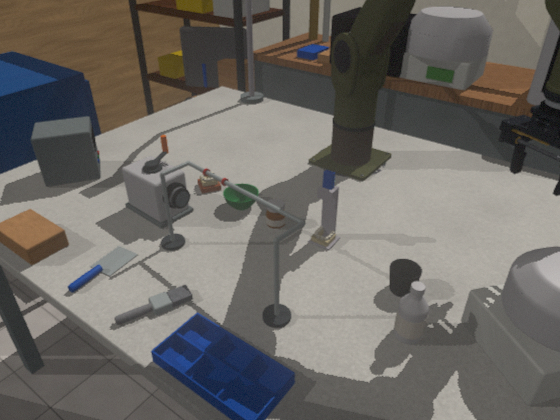

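View pics/top0.png

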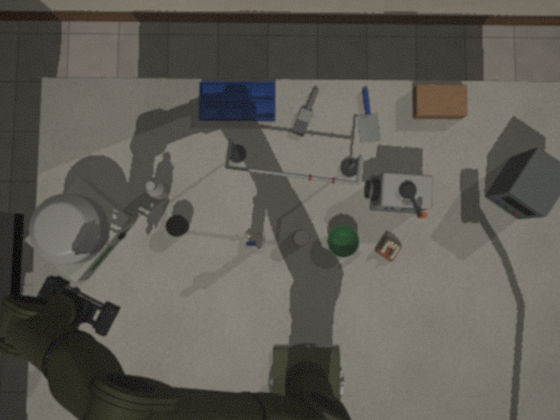

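The scene view shows the rail with its rings near (207,172) and (225,181), the carrier at (328,210) and the orange knob at (164,143). In the top view the bar runs from (243,169) to (357,180), the rings are at (310,177) and (333,180), the tab is at (251,243) and the knob at (423,215).

```bash
cat > b.py <<'E'
from h import *
P={n:vision.read_camera(n) for n in("scene","top")}
def blobs(p,lo,hi,win,amin=2):
    hsv=cv2.cvtColor(p["pixels"],cv2.COLOR_RGB2HSV)
    m=cv2.inRange(hsv,np.array(lo),np.array(hi))
    if lo[0]==0 and hi[0]<10: m|=cv2.inRange(hsv,np.array([172,lo[1],lo[2]]),np.array([180,255,255]))
    k=np.zeros_like(m);x0,y0,x1,y1=win;k[y0:y1,x0:x1]=m[y0:y1,x0:x1]
    n,l,st,c=cv2.connectedComponentsWithStats(k)
    return [(st[i,4],st[i,:4].tolist(),c[i].round(1)) for i in range(1,n) if st[i,4]>=amin],l
t=P["top"];s=P["scene"]
def pt(c): return np.array(c)/[560,420]
for nm,p,w in(("top",t,(295,165,350,190)),("scene",s,(195,160,240,195))):
    for b in blobs(p,[0,110,60],[9,255,255],w)[0]: print("ring",nm,b[0],b[1],b[2],atz(p,pt(b[2]+.5),.2).round(4))
for nm,p,w,z in(("top",t,(405,195,440,230),.188),("scene",s,(150,125,180,160),.162)):
    for b in blobs(p,[0,130,80],[20,255,255],w)[0]: print("knob",nm,b[0],b[1],b[2],atz(p,pt(b[2]+.5),z).round(4))
for nm,p,w,z in(("top",t,(235,230,265,260),.197),("scene",s,(315,160,345,195),.176)):
    bl,l=blobs(p,[100,90,30],[135,255,255],w)
    for b in bl: print("tab",nm,b[0],b[1],b[2],atz(p,pt(b[2]+.5),z).round(4))
# bar line in top
g=cv2.cvtColor(t["pixels"],cv2.COLOR_RGB2GRAY)
c=cv2.resize(t["pixels"][150:265,225:450],None,fx=3.5,fy=3.5,interpolation=cv2.INTER_CUBIC)
cv2.imwrite("pics/crop1.png",cv2.cvtColor(c,cv2.COLOR_RGB2BGR))
E
python3 b.py
```

```text
ring top 5 [309, 176, 2, 3] [309.6 177.2] [6.001e-01 4.000e-04 2.000e-01]
ring top 4 [333, 179, 1, 4] [333.  180.5] [ 0.5914 -0.0636  0.2   ]
ring scene 9 [203, 169, 5, 5] [204.7 170.6] [ 0.5945 -0.0655  0.2   ]
ring scene 11 [222, 178, 5, 5] [223.5 179.6] [ 0.5994 -0.0029  0.2   ]
ring scene 2 [198, 180, 2, 1] [198.5 180. ] [ 0.6336 -0.0465  0.2   ]
ring scene 6 [217, 183, 3, 3] [218.2 184.3] [0.6215 0.0015 0.2   ]
ring scene 2 [215, 185, 1, 2] [215.  185.5] [ 6.294e-01 -6.000e-04  2.000e-01]
ring scene 2 [204, 187, 2, 2] [204.5 187.5] [ 0.649  -0.0132  0.2   ]
knob top 23 [419, 213, 8, 4] [423.  214.7] [ 0.4999 -0.3121  0.188 ]
knob scene 22 [161, 135, 5, 11] [162.7 138.5] [ 0.4831 -0.3414  0.162 ]
knob scene 4 [163, 147, 2, 4] [163.2 148.5] [ 0.5249 -0.2923  0.162 ]
knob scene 3 [167, 149, 1, 3] [167. 150.] [ 0.5249 -0.2772  0.162 ]
tab top 20 [247, 242, 8, 3] [250.7 243.2] [0.4198 0.1594 0.197 ]
tab scene 168 [323, 170, 12, 19] [328.2 178.9] [0.4228 0.1628 0.176 ]
```

View pics/crop1.png

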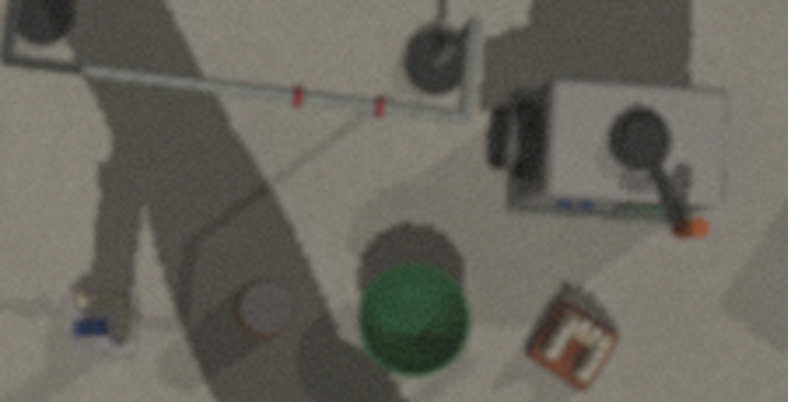

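The crop confirms the rail's yaw of about -0.115 rad and the carrier's yaw near 0. The knob at crop (692,228) lies clear of everything else. Next I move above the tab to look from close up.

>>> play_rows --targets '[{"translation":[0.029,-0.08,0.015],"rotation":[0,0,-0.071]},{"translation":[0.029,-0.08,0.015],"rotation":[0,0,-0.071]},{"translation":[0.029,-0.08,0.015],"rotation":[0,0,-0.071]},{"translation":[0.029,-0.08,0.015],"rotation":[0,0,-0.071]},{"translation":[0.029,-0.08,0.015],"rotation":[0,0,-0.071]},{"translation":[0.029,-0.08,0.015],"rotation":[0,0,-0.071]},{"translation":[0.029,-0.08,0.015],"rotation":[0,0,-0.071]},{"translation":[0.029,-0.08,0.015],"rotation":[0,0,-0.071]},{"translation":[0.029,-0.08,0.015],"rotation":[0,0,-0.071]},{"translation":[0.029,-0.08,0.015],"rotation":[0,0,-0.071]},{"translation":[0,0,0],"rotation":[0,0,0]},{"translation":[0,0,0],"rotation":[0,0,0]}]' --fingers -1

```text
time_s: 3.2
ee_pos: [0.4193, 0.1622, 0.3328]
eef_rot: [-0.0, 0.706, 0.708, 0.0]
force: [0.3, 0.1, -0.3]
gripper_width: 0.0879
grip_force: 0.0
```

```bash
cat >> h.py <<'E'
from scipy.spatial.transform import Rotation as Ro
def wrist():
    s=monitor.get_state();p=vision.read_camera("wrist")
    q=s["eef_rot"];W=np.eye(4);W[:3,:3]=Ro.from_quat([q[1],q[2],q[3],q[0]]).as_matrix();W[:3,3]=s["ee_pos"]
    C=np.linalg.inv(W@np.array(p["tool_from_camera"]));p["R"]=C[:3,:3];p["t"]=C[:3,3]
    return s,p
def tipang(s):
    q=s["eef_rot"];R=Ro.from_quat([q[1],q[2],q[3],q[0]]).as_matrix();return R
def proj(p,X):
    c=np.array(p["R"])@X+p["t"];return np.array([c[0]/c[2]*p["fx"]+p["cx"],c[1]/c[2]*p["fy"]+p["cy"]])
E
cat > c.py <<'E'
from h import *
s,p=wrist();save(p,"w1.png")
print(s["ee_pos"],tipang(s).round(3).tolist(),s["time_s"])
for k,z in dict(carrier=0,carrier_hook=.15,carrier_lip=.128,carrier_tab=.178,mark=.2).items():
    for o in nets.tip_of(p,k)[:1]: print(k,round(o["conf"],2),np.array(o["point"])*[560,420],atz(p,o["point"],z).round(4))
hsv=cv2.cvtColor(p["pixels"],cv2.COLOR_RGB2HSV);m=cv2.inRange(hsv,np.array([100,100,30]),np.array([135,255,255]))
n,l,st,c=cv2.connectedComponentsWithStats(m)
for i in range(1,n):
    if st[i,4]>60:
        b=cv2.boxPoints(cv2.minAreaRect(np.argwhere(l==i)[:,::-1].astype(np.float32)))
        print("blue",st[i,:5],[atz(p,(x+.5)/[560,420],.197).round(4)[:2].tolist() for x in b])
E
python3 c.py
```

```text
[0.41930183 0.16219709 0.33276742] [[-0.002, 1.0, -0.0], [1.0, 0.002, 0.001], [0.001, -0.0, -1.0]] 3.2
carrier 0.92 [276.304 170.184] [0.4205 0.1606 0.    ]
carrier_hook 0.66 [275.688 194.082] [0.4192 0.1628 0.15  ]
carrier_lip 0.82 [293.608 188.118] [0.4364 0.1637 0.128 ]
carrier_tab 0.56 [274.68 205.8 ] [0.4183 0.1592 0.178 ]
blue [268 185  19  41 720] [[0.4136, 0.1801], [0.4272, 0.1801], [0.4276, 0.1483], [0.4135, 0.1483]]
```

View pics/w1.png

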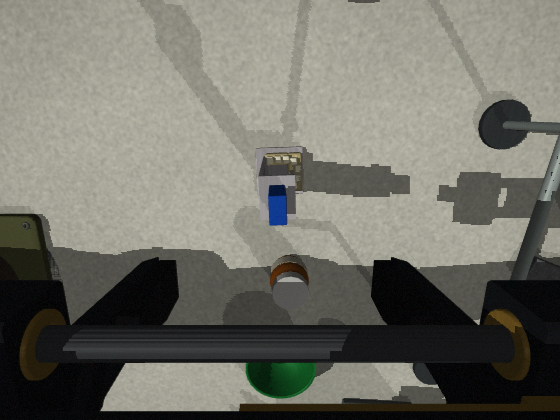

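The wrist view shows the blue tab at (277,205), aligned with the tool, with the jar, bowl and fingers clear of it. I descend and grip it.

>>> play_rows --targets '[{"translation":[0.002,-0.002,-0.06],"rotation":[0,0,-0.02]},{"translation":[0,0,-0.06],"rotation":[0,0,0]},{"translation":[0,0,-0.06],"rotation":[0,0,0]},{"translation":[0,0,-0.06],"rotation":[0,0,0]},{"translation":[0,0,-0.04],"rotation":[0,0,0]},{"translation":[0,0,-0.028],"rotation":[0,0,0]},{"translation":[0,0,0],"rotation":[0,0,0]}]'

```text
time_s: 4.38
ee_pos: [0.42, 0.1607, 0.178]
eef_rot: [-0.0, 0.718, 0.696, -0.001]
force: [0.3, -0.0, 1.1]
gripper_width: 0.0878
grip_force: 0.0
```

>>> play_rows --targets '[{"translation":[0,0,0],"rotation":[0,0,0]},{"translation":[0,0,0],"rotation":[0,0,0]},{"translation":[0,0,0],"rotation":[0,0,0]},{"translation":[0,0,0],"rotation":[0,0,0]},{"translation":[0,0,0],"rotation":[0,0,0]},{"translation":[0,0,0],"rotation":[0,0,0]}]' --fingers 1 --force 35

```text
time_s: 5.12
ee_pos: [0.4206, 0.1605, 0.1788]
eef_rot: [0.0, 0.718, 0.696, 0.0]
force: [0.2, -0.0, 0.4]
gripper_width: 0.0301
grip_force: 0.0
```

```bash
cat > d.py <<'E'
from h import *
for n in("scene","top"):
    p=vision.read_camera(n)
    for k,z in dict(carrier=0,carrier_lip=.128,mark=.2).items():
        for o in nets.tip_of(p,k)[:1]: print(n,k,round(o["conf"],2),atz(p,o["point"],z).round(4))
    if n=="top":
        # bar end points, picked from the crop
        for c in((8,62),(85,70),(465,115)): print("bar",atz(p,(np.array(c)/3.5+[225,150])/[560,420],.2).round(4))
        # refine: brightest row per column against column median
        g=cv2.cvtColor(p["pixels"],cv2.COLOR_RGB2GRAY).astype(float);pts=[]
        for u in list(range(235,246))+list(range(286,355)):
            v0=167.7+(u-227.3)*.1164;vs=np.arange(int(v0)-4,int(v0)+6);w=g[vs,u]-np.median(g[vs,u])
            w=np.clip(w,0,None);w*=np.abs(vs-v0)<4
            if w.sum()>15: pts.append(atz(p,np.array([u+.5,(w*vs).sum()/w.sum()+.5])/[560,420],.2)[:2])
        pts=np.array(pts);A=np.c_[pts[:,1],np.ones(len(pts))]
        for _ in range(3):
            co=np.linalg.lstsq(A,pts[:,0],rcond=None)[0];e=np.abs(A@co-pts[:,0]);k=e<max(.003,1.5*np.median(e));A=A[k];pts=pts[k]
        print("fit x=%.4f+%.4f*y n=%d"%(co[1],co[0],len(pts)),np.std(A@co-pts[:,0]))
E
python3 d.py
```

```text
scene carrier 0.7 [0.4128 0.1624 0.    ]
scene mark 0.43 [ 0.602  -0.0338  0.2   ]
top mark 0.16 [ 0.4302 -0.0848  0.2   ]
bar [0.6262 0.2265 0.2   ]
bar [0.6203 0.1665 0.2   ]
bar [ 0.5867 -0.1301  0.2   ]
fit x=0.5988+0.0818*y n=24 0.0011124681046610612
```

>>> play_rows --targets '[{"translation":[0,0,0],"rotation":[0,0,0]},{"translation":[0,0,0],"rotation":[0,0,0]},{"translation":[0,0,0],"rotation":[0,0,0]},{"translation":[0,0,0],"rotation":[0,0,0]},{"translation":[0,0,0.01],"rotation":[0,0,0]},{"translation":[0,0,0.03],"rotation":[0,0,-0.01]},{"translation":[0,0,0.04],"rotation":[0,0,-0.01]},{"translation":[0,0,0.04],"rotation":[0,0,-0.01]},{"translation":[0,0,0.04],"rotation":[0,0,-0.01]},{"translation":[0,0,0.04],"rotation":[0,0,-0.011]},{"translation":[0.03,0,0.01],"rotation":[0,0,0]},{"translation":[0.05,0,0],"rotation":[0,0,0]},{"translation":[0.05,0,0],"rotation":[0,0,0]},{"translation":[0.03,0,0],"rotation":[0,0,0]},{"translation":[0,0,0],"rotation":[0,0,0]}]'

```text
time_s: 7.4
ee_pos: [0.501, 0.1604, 0.2836]
eef_rot: [0.0, 0.745, 0.667, 0.0]
force: [-0.8, 0.3, -2.5]
gripper_width: 0.0136
grip_force: 34.9
```

```bash
cat > e.py <<'E'
from h import *
s,w=wrist();print(s["ee_pos"],s["force"],s["gripper_width"])
p=vision.read_camera("scene");T=s["ee_pos"]
save(w,"w2.png")
for n,q in(("scene",p),("wrist",w)):
  for k in("carrier_lip","carrier_hook","carrier_tab","mark"):
    for o in nets.tip_of(q,k)[:1]: print(n,k,round(o["conf"],2),(np.array(o["point"])*[560,420]).round(1), atz(q,o["point"],.2).round(4) if k=="mark" else "")
c=cv2.resize(p["pixels"][110:310,160:400],None,fx=3,fy=3,interpolation=cv2.INTER_CUBIC)
cv2.imwrite("pics/s2.png",cv2.cvtColor(c,cv2.COLOR_RGB2BGR))
c=vision.read_camera("top")
a=-.111;X=np.array([np.cos(a),np.sin(a),0]);lip=T+14e-3*X+[0,0,-.05];print("expected lip px",proj(p,lip),proj(w,lip))
E
python3 e.py
```

```text
[0.50102031 0.16037984 0.28364669] [-0.78978586  0.28995336 -2.49539034] 0.013562440855931017
scene carrier_lip 0.69 [305.8 172.5] 
scene carrier_hook 0.71 [310.9 163.4] 
scene carrier_tab 0.66 [313.9 148. ] 
scene mark 0.53 [213.  179.3] [ 0.6113 -0.025   0.2   ]
wrist carrier_lip 0.9 [302.2 249.5] 
wrist carrier_hook 0.88 [274.4 265.4] 
wrist carrier_tab 0.84 [274.8 298.2] 
expected lip px [306.08979517 172.95952998] [302.30984458 249.55837595]
```

View pics/s2.png

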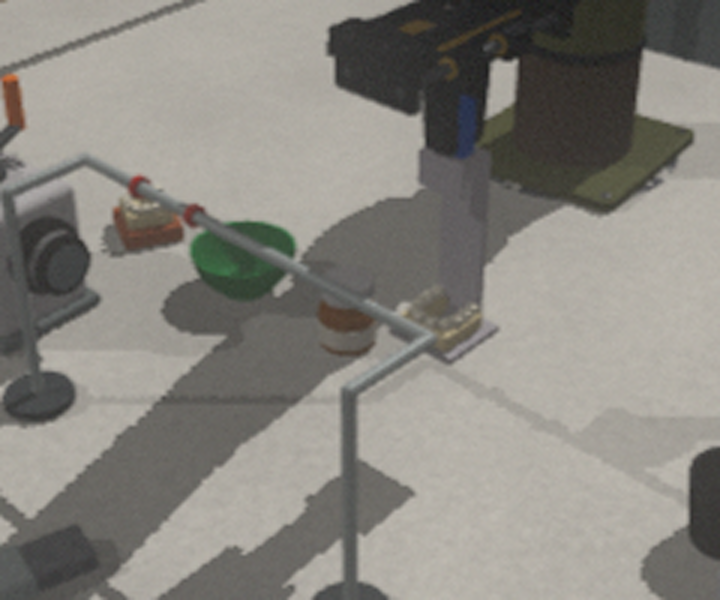

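View pics/w2.png

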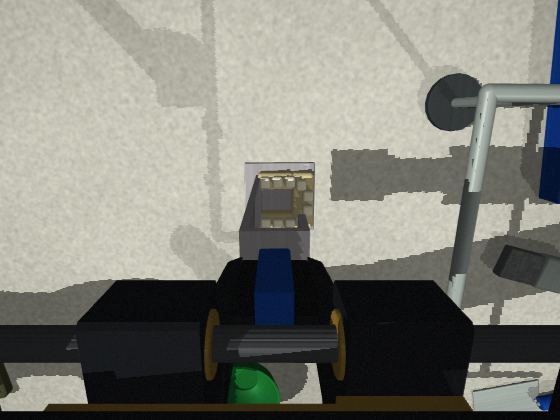

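The scene crop shows the carrier upright in the grip, in front of the bar's left part, with the lip above it. The wrist view shows the bar running from the corner (487,90) to (460,290).

```bash
cat > f.py <<'E'
from h import *
s,p=wrist();g=cv2.GaussianBlur(cv2.cvtColor(p["pixels"],cv2.COLOR_RGB2GRAY),(3,3),0).astype(int)
for v in(110,130,150,165,215,225,260,280): print(v,g[v,446:500:2].tolist())
for c in((487,90),(482,120),(461,280)): print(c,atz(p,np.array(c)/[560,420],.2).round(4))
E
python3 f.py
```

```text
110 [54, 54, 54, 54, 55, 57, 56, 53, 54, 55, 57, 56, 55, 54, 56, 66, 114, 139, 153, 181, 207, 182, 170, 156, 141, 131, 180]
130 [93, 75, 74, 75, 91, 109, 121, 139, 164, 175, 193, 195, 193, 191, 132, 133, 149, 172, 203, 190, 173, 161, 147, 128, 179, 193, 193]
150 [193, 191, 122, 102, 104, 104, 103, 102, 105, 107, 107, 106, 99, 124, 146, 163, 197, 200, 175, 165, 151, 130, 103, 106, 102, 103, 105]
165 [107, 102, 103, 105, 106, 107, 103, 105, 106, 103, 102, 109, 132, 148, 169, 199, 192, 172, 162, 147, 117, 101, 105, 108, 108, 108, 105]
215 [197, 202, 204, 204, 199, 203, 199, 97, 52, 55, 60, 66, 73, 81, 85, 90, 132, 198, 199, 200, 197, 191, 191, 192, 193, 189, 184]
225 [204, 207, 203, 206, 211, 210, 124, 51, 55, 59, 65, 72, 80, 86, 90, 124, 193, 199, 200, 197, 199, 202, 200, 192, 187, 190, 192]
260 [107, 104, 101, 84, 51, 55, 59, 65, 72, 80, 87, 90, 93, 107, 106, 102, 104, 103, 88, 83, 79, 78, 78, 80, 82, 78, 51]
280 [111, 107, 74, 61, 135, 171, 176, 171, 166, 149, 116, 101, 103, 106, 103, 102, 102, 101, 98, 100, 104, 102, 101, 102, 104, 103, 102]
(487, 90) [0.6276 0.2299 0.2   ]
(482, 120) [0.6257 0.2137 0.2   ]
(461, 280) [0.6174 0.1125 0.2   ]
```

>>> play_rows --targets '[{"translation":[0.03,0,0],"rotation":[0,0,-0.005]},{"translation":[0.05,0,0],"rotation":[0,0,0]},{"translation":[0.05,0,0],"rotation":[0,0,0]},{"translation":[0.05,0,0],"rotation":[0,0,0]},{"translation":[0.04,0,0],"rotation":[0,0,0]},{"translation":[0.018,0,0],"rotation":[0,0,0]},{"translation":[0,0,-0.02],"rotation":[0,0,0]},{"translation":[0,0,0],"rotation":[0,0,0]},{"translation":[0,0,0],"rotation":[0,0,0]}]'

```text
time_s: 9.12
ee_pos: [0.6188, 0.1607, 0.2736]
eef_rot: [-0.0, 0.748, 0.664, -0.0]
force: [-0.1, 0.3, -2.1]
gripper_width: 0.0136
grip_force: 34.9
```

```bash
cat > g.py <<'E'
from h import *
s,w=wrist();T=s["ee_pos"];print(T,s["force"])
c=w["pixels"][60:400,130:430];t=vision.read_camera("scene")["pixels"][110:310,200:400]
c=cv2.resize(c,None,fx=1.25,fy=1.25);t=cv2.resize(t,(425,425),interpolation=cv2.INTER_CUBIC)
cv2.imwrite("pics/j3.png",cv2.cvtColor(np.hstack([c,t]),cv2.COLOR_RGB2BGR))
for a in(-.119,):
  X=np.array([np.cos(a),np.sin(a),0])
  print("gap edges px at z=.2, row:",[ (proj(w,T*[1,1,0]+[0,0,.2]+X*d+np.array([-X[1],X[0],0])*e)).round(1).tolist() for e in(.03,.06) for d in(-.012,-.005,.005,.012)])
E
python3 g.py
```

```text
[0.61879288 0.16066061 0.27364029] [-0.0569341   0.30046614 -2.0909196 ]
gap edges px at z=.2, row: [[255.6, 185.9], [267.7, 185.9], [285.0, 185.9], [297.1, 185.9], [254.9, 132.7], [267.5, 132.7], [285.5, 132.7], [298.2, 132.7]]
```

View pics/j3.png

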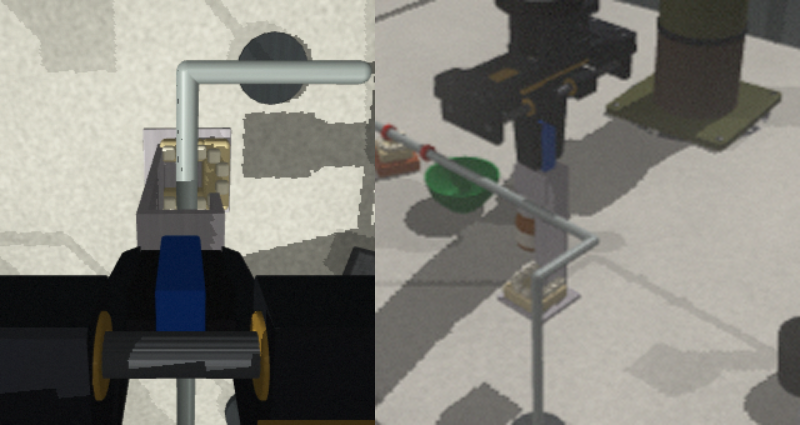

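The wrist crop shows the bar parallel to the hook and about 2 mm towards +x, inside the gap. I shift and lower.

>>> play_rows --targets '[{"translation":[0.003,0,0],"rotation":[0,0,0]},{"translation":[0,0,-0.02],"rotation":[0,0,0]},{"translation":[0,0,-0.02],"rotation":[0,0,0]},{"translation":[0,0,-0.02],"rotation":[0,0,0]},{"translation":[0,0,-0.012],"rotation":[0,0,0]},{"translation":[0,0,0],"rotation":[0,0,0]},{"translation":[0,0,0],"rotation":[0,0,0]}]'

```text
time_s: 10.1
ee_pos: [0.6213, 0.1605, 0.238]
eef_rot: [0.0, 0.748, 0.664, 0.0]
force: [0.2, -0.1, -3.1]
gripper_width: 0.0137
grip_force: 34.9
```

>>> play_rows --targets '[{"translation":[0,0,-0.004],"rotation":[0,0,0]},{"translation":[0,0,0],"rotation":[0,0,0]}]'

```text
time_s: 10.35
ee_pos: [0.621, 0.1605, 0.2358]
eef_rot: [0.0, 0.748, 0.664, 0.0]
force: [0.3, -0.2, -3.0]
gripper_width: 0.0135
grip_force: 34.9
```

>>> play_rows --targets '[{"translation":[0,0,-0.003],"rotation":[0,0,0]},{"translation":[0,0,0],"rotation":[0,0,0]}]'

```text
time_s: 10.6
ee_pos: [0.6209, 0.1605, 0.2341]
eef_rot: [-0.0, 0.748, 0.664, -0.0]
force: [0.3, 0.4, -2.4]
gripper_width: 0.0136
grip_force: 34.9
```

>>> play_rows --targets '[{"translation":[0,0,-0.002],"rotation":[0,0,0]},{"translation":[-0.0015,-0.012,0],"rotation":[0,0,0]},{"translation":[-0.003,-0.024,0],"rotation":[0,0,0]},{"translation":[-0.003,-0.024,0],"rotation":[0,0,0]},{"translation":[-0.003,-0.024,0],"rotation":[0,0,0]},{"translation":[-0.003,-0.024,0],"rotation":[0,0,0]},{"translation":[-0.003,-0.024,0],"rotation":[0,0,0]},{"translation":[-0.003,-0.024,0],"rotation":[0,0,0]},{"translation":[0,0,0],"rotation":[0,0,0]}]'

```text
time_s: 11.72
ee_pos: [0.6113, 0.0795, 0.2336]
eef_rot: [0.001, 0.749, 0.663, -0.001]
force: [-0.1, -3.6, 5.8]
gripper_width: 0.0137
grip_force: 34.9
```

>>> play_rows --targets '[{"translation":[-0.003,-0.024,0],"rotation":[0,0,0]},{"translation":[-0.003,-0.024,0],"rotation":[0,0,0]},{"translation":[-0.003,-0.024,0],"rotation":[0,0,0]},{"translation":[-0.003,-0.024,0],"rotation":[0,0,0]},{"translation":[-0.003,-0.024,0],"rotation":[0,0,0]},{"translation":[-0.003,-0.024,0],"rotation":[0,0,0]},{"translation":[-0.003,-0.024,0],"rotation":[0,0,0]},{"translation":[-0.003,-0.024,0],"rotation":[0,0,0]},{"translation":[0,0,0],"rotation":[0,0,0]},{"translation":[0,0,0],"rotation":[0,0,0]}]'

```text
time_s: 12.98
ee_pos: [0.5991, -0.0157, 0.2336]
eef_rot: [0.001, 0.748, 0.663, -0.001]
force: [0.4, -1.3, 5.4]
gripper_width: 0.0137
grip_force: 34.9
```

```bash
cat > k.py <<'E'
from h import *
import sys
s,w=wrist();p=vision.read_camera("scene");T=s["ee_pos"];print(T,s["force"],s["time_s"])
a=-.119;Y=np.array([-np.sin(a),np.cos(a),0])
for nm,q in(("wrist",w),("scene",p)):
    hsv=cv2.cvtColor(q["pixels"],cv2.COLOR_RGB2HSV)
    m=cv2.inRange(hsv,np.array([0,130,50]),np.array([9,255,255]))|cv2.inRange(hsv,np.array([172,130,50]),np.array([180,255,255]))
    n,l,st,c=cv2.connectedComponentsWithStats(m)
    for i in range(1,n):
        if st[i,4]>=4:
            X=atz(q,(c[i]+.5)/[560,420],.202)
            if abs(X[0]-.6)<.03 and abs(X[1]+.03)<.07: print(nm,st[i].tolist(),c[i].round(1),X.round(4),"rel along rail",((X-T)@Y).round(4), "edges",[round(float((atz(q,np.array([c[i][0]+.5,e])/[560,420],.202)-T)@Y),4) for e in(st[i,1],st[i,1]+st[i,3])] if nm=="wrist" else "")
c=w["pixels"][100:400,130:430];t=p["pixels"][110:230,160:280]
cv2.imwrite("pics/"+sys.argv[1],cv2.cvtColor(np.hstack([cv2.resize(c,(400,400)),cv2.resize(t,(400,400),interpolation=cv2.INTER_CUBIC)]),cv2.COLOR_RGB2BGR))
E
python3 k.py k1.png
```

```text
[ 0.59909076 -0.01568598  0.23355529] [ 0.35556007 -1.30297001  5.4302698 ] 12.975
wrist [287, 221, 8, 7, 35] [290.3 224.5] [0.6081 0.0031 0.202 ] rel along rail 0.0197 edges [0.0217, 0.0182]
wrist [260, 222, 7, 6, 36] [263.2 224.6] [0.5954 0.0046 0.202 ] rel along rail 0.0197 edges [0.0212, 0.0182]
scene [203, 169, 4, 5, 8] [204.4 170.8] [ 0.5979 -0.063   0.202 ] rel along rail -0.0471 edges
```

View pics/k1.png

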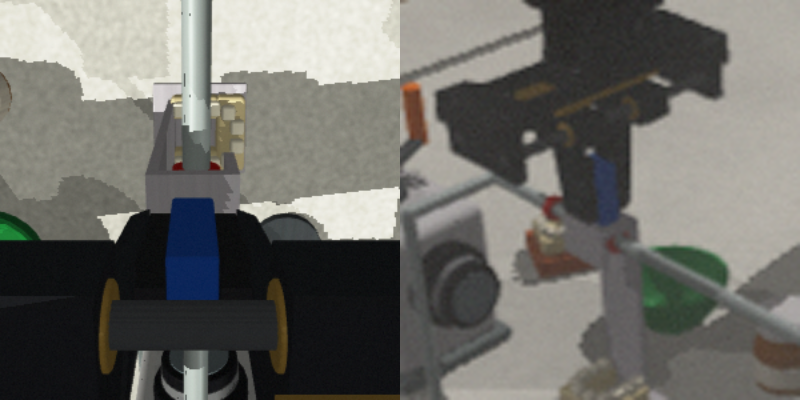

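Wrist crop: the left ring, at (195,167), is just showing past the roof edge, and the right ring is still well clear. The carrier has to slide about 12 mm further.

>>> play_rows --targets '[{"translation":[-0.0015,-0.012,0],"rotation":[0,0,0]},{"translation":[-0.0015,-0.012,0],"rotation":[0,0,0]},{"translation":[0,0,0],"rotation":[0,0,0]},{"translation":[0,0,0],"rotation":[0,0,0]}]'

```text
time_s: 13.58
ee_pos: [0.5978, -0.0261, 0.2336]
eef_rot: [0.0, 0.748, 0.664, 0.0]
force: [0.0, 2.3, 5.9]
gripper_width: 0.0134
grip_force: 34.9
```

```bash
python3 k.py k2.png
```

```text
[ 0.59781345 -0.02607816  0.23357425] [0.01892375 2.27735073 5.8555899 ] 13.575
wrist [259, 201, 37, 21, 594] [277.1 212.1] [ 6.014e-01 -4.000e-04  2.020e-01] rel along rail 0.0259 edges [0.0315, 0.0213]
scene [222, 180, 2, 4, 6] [222.3 181.2] [0.6085 0.0021 0.202 ] rel along rail 0.0293 edges
```

```bash
cat > m.py <<'E'
from h import *
s,w=wrist();T=s["ee_pos"];a=-.119;Y=np.array([-np.sin(a),np.cos(a),0])
print(w["R"].round(2).tolist(),(-w["R"].T@w["t"]).round(3))
I=w["pixels"].astype(int);m=(I[:,:,0]>1.8*I[:,:,1])&(I[:,:,0]>60)
for u in(262,268,274,277,280,286,292):
    v=np.flatnonzero(m[180:240,u])+180
    if len(v): print(u,v[0],v[-1],[round(float((atz(w,np.array([u+.5,e])/[560,420],.205)-T)@Y),4) for e in(v[0],v[-1]+1)])
print(I[196:232,277].tolist())
hk=T+Y*.02+[0,0,-.023]; print("roof +y edge top px",proj(w,hk),"bottom",proj(w,hk-[0,0,.005]))
E
python3 m.py
```

```text
[[0.99, -0.12, 0.0], [-0.11, -0.95, 0.28], [-0.03, -0.28, -0.96]] [0.605 0.045 0.362]
262 202 218 [0.0317, 0.0236]
268 206 220 [0.0298, 0.0227]
274 207 221 [0.0294, 0.0222]
277 207 221 [0.0294, 0.0222]
280 207 221 [0.0294, 0.0222]
286 205 220 [0.0303, 0.0227]
292 202 218 [0.0317, 0.0237]
[[203, 214, 205], [112, 119, 113], [87, 93, 88], [84, 89, 86], [84, 89, 86], [84, 88, 85], [85, 88, 86], [84, 89, 85], [85, 92, 84], [84, 90, 86], [84, 89, 86], [83, 14, 13], [81, 7, 5], [101, 15, 11], [102, 12, 12], [102, 14, 10], [102, 15, 12], [104, 16, 13], [104, 14, 11], [102, 12, 11], [104, 16, 14], [100, 8, 8], [104, 13, 8], [100, 10, 7], [103, 15, 14], [98, 28, 25], [85, 89, 87], [83, 90, 85], [84, 91, 85], [85, 89, 86], [84, 89, 86], [82, 83, 82], [82, 78, 78], [83, 79, 81], [81, 79, 80], [99, 97, 97]]
roof +y edge top px [276.65540018 230.38033267] bottom [276.58811457 226.91033662]
```

>>> play_rows --targets '[{"translation":[-0.0016,-0.0135,0],"rotation":[0,0,0]},{"translation":[0,0,0],"rotation":[0,0,0]},{"translation":[0,0,0],"rotation":[0,0,0]}]'

```text
time_s: 14.1
ee_pos: [0.597, -0.0328, 0.2336]
eef_rot: [0.0, 0.748, 0.664, 0.0]
force: [0.9, 2.7, 5.6]
gripper_width: 0.0141
grip_force: 34.9
```

```bash
python3 m.py; python3 k.py k3.png
```

```text
[[0.99, -0.12, 0.0], [-0.11, -0.95, 0.28], [-0.03, -0.28, -0.96]] [0.604 0.038 0.362]
262 188 204 [0.0382, 0.0303]
268 192 206 [0.0364, 0.0294]
274 192 206 [0.0364, 0.0294]
277 193 207 [0.0359, 0.0289]
280 193 206 [0.0359, 0.0294]
286 191 206 [0.0368, 0.0294]
292 188 205 [0.0382, 0.0299]
[[136, 18, 14], [134, 18, 16], [132, 14, 11], [132, 18, 10], [134, 19, 18], [133, 16, 12], [131, 12, 11], [133, 17, 13], [133, 15, 15], [133, 20, 15], [106, 14, 11], [108, 59, 54], [111, 115, 110], [87, 91, 88], [87, 90, 88], [86, 92, 88], [87, 91, 87], [86, 92, 88], [84, 89, 87], [86, 92, 88], [85, 92, 88], [86, 92, 87], [87, 93, 89], [84, 91, 86], [86, 92, 86], [85, 92, 86], [88, 93, 88], [83, 88, 86], [86, 93, 87], [84, 91, 86], [86, 92, 87], [83, 84, 83], [80, 80, 80], [83, 81, 81], [83, 81, 83], [104, 101, 100]]
roof +y edge top px [276.66177071 230.38406438] bottom [276.59486279 226.91503826]
[ 0.59698543 -0.03275017  0.23353783] [0.5303146  1.33432999 5.4461495 ] 14.15
wrist [259, 187, 37, 21, 585] [277.2 197.9] [ 6.013e-01 -3.000e-04  2.020e-01] rel along rail 0.0327 edges [0.0381, 0.0281]
scene [222, 179, 3, 4, 6] [222.7 180.2] [ 6.048e-01 -3.000e-04  2.020e-01] rel along rail 0.0332 edges
```

View pics/k3.png

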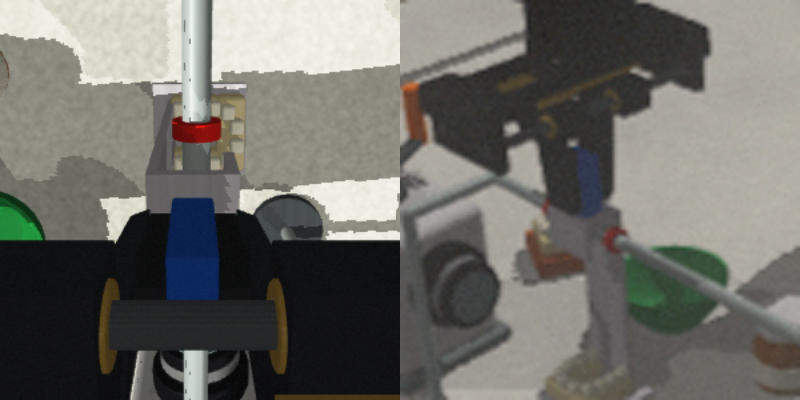

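The ring's inner edge now sits 29 mm from the hook's middle, so the hook is centred. I ease off the downward push, open, and rise straight up.

>>> play_rows --targets '[{"translation":[0,0,0.001],"rotation":[0,0,0]},{"translation":[0,0,0],"rotation":[0,0,0]}]'

```text
time_s: 14.5
ee_pos: [0.5969, -0.0328, 0.2336]
eef_rot: [0.0, 0.748, 0.664, -0.0]
force: [0.3, 2.2, 2.3]
gripper_width: 0.0136
grip_force: 34.9
```

>>> play_rows --targets '[{"translation":[0,0,0],"rotation":[0,0,0]},{"translation":[0,0,0],"rotation":[0,0,0]},{"translation":[0,0,0],"rotation":[0,0,0]},{"translation":[0,0,0],"rotation":[0,0,0]},{"translation":[0,0,0],"rotation":[0,0,0]},{"translation":[0,0,0.02],"rotation":[0,0,0]},{"translation":[0,0,0.04],"rotation":[0,0,0]},{"translation":[0,0,0.06],"rotation":[0,0,0]},{"translation":[0,0,0.06],"rotation":[0,0,0]},{"translation":[0,0,0],"rotation":[0,0,0]}]' --fingers -0.3

```text
time_s: 15.75
ee_pos: [0.5985, -0.0325, 0.3267]
eef_rot: [0.002, 0.748, 0.664, 0.002]
force: [0.0, 0.2, -1.0]
gripper_width: 0.0571
grip_force: 0.0
```

```bash
cat > n.py <<'E'
from h import *
s,w=wrist();T=np.array([.597,-.0328,0]);a=-.119;Y=np.array([-np.sin(a),np.cos(a),0]);p=vision.read_camera("scene")
print(s["ee_pos"],s["time_s"])
for nm,q in(("wrist",w),("scene",p)):
  for k,z in dict(carrier_hook=.205,carrier_tab=.233,carrier_lip=.183,mark=.2,cam_pivot=.136,knob_grip=.168,knob=.136).items():
    for o in nets.tip_of(q,k)[:1]:
        X=atz(q,o["point"],z);print(nm,k,round(o["conf"],2),X.round(4),((X-T)@Y).round(4))
I=w["pixels"].astype(int);m=(I[:,:,0]>1.8*I[:,:,1])&(I[:,:,0]>60)&(I[:,:,1]<60)
n,l,st,c=cv2.connectedComponentsWithStats(m.astype(np.uint8))
for i in range(1,n):
    if st[i,4]>20: print(st[i].tolist(),c[i].round(1),atz(w,(c[i]+.5)/[560,420],.202).round(4))
save(w,"w4.png")
E
python3 n.py
```

```text
[ 0.59852258 -0.03246006  0.32672407] 15.75
wrist carrier_hook 0.66 [ 0.5969 -0.0311  0.205 ] 0.0016
wrist carrier_tab 0.97 [ 0.5967 -0.0332  0.233 ] -0.0004
wrist carrier_lip 0.78 [ 0.6118 -0.035   0.183 ] -0.0004
wrist cam_pivot 0.68 [ 0.5759 -0.2886  0.136 ] -0.2565
scene carrier_hook 0.95 [ 0.598  -0.0264  0.205 ] 0.0065
scene carrier_tab 0.71 [ 0.5935 -0.027   0.233 ] 0.0054
scene carrier_lip 0.75 [ 0.6293 -0.0191  0.183 ] 0.0174
scene mark 0.59 [ 0.5971 -0.0371  0.2   ] -0.0042
scene cam_pivot 0.79 [ 0.58   -0.2943  0.136 ] -0.2617
scene knob_grip 0.45 [ 0.4956 -0.3206  0.168 ] -0.2978
scene knob 0.47 [ 0.5105 -0.3082  0.136 ] -0.2837
[124, 126, 15, 6, 29] [131.4 128. ] [0.5076 0.0389 0.202 ]
[137, 135, 18, 34, 147] [148.  151.5] [0.5155 0.0217 0.202 ]
[261, 162, 24, 12, 239] [272.8 167.9] [ 6.013e-01 -2.000e-04  2.020e-01]
[263, 246, 21, 13, 92] [273.6 255.1] [ 0.5939 -0.0669  0.202 ]
```

```bash
python3 -c "
from h import *
s=monitor.get_state();print(np.round(s['q'],3))"
```

```text
[-0.089  0.58   0.115  1.576 -0.075  0.99  -0.07 ]
```

View pics/w4.png

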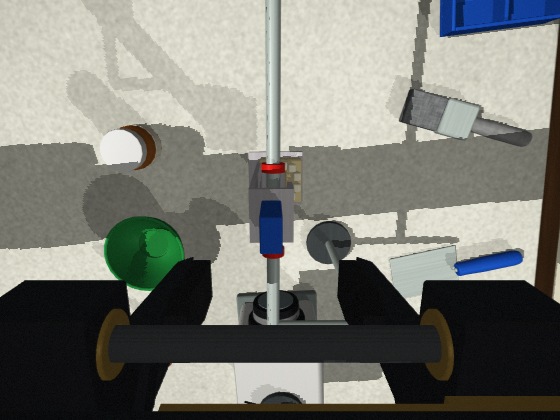

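The carrier hangs upright between the two rings, at (272,167) and (273,253), with the tab at (271,230) and nothing else disturbed. I go above the knob.

>>> play_rows --targets '[{"translation":[-0.02,-0.057,0],"rotation":[0,0,-0.071]},{"translation":[-0.02,-0.057,0],"rotation":[0,0,-0.071]},{"translation":[-0.02,-0.057,0],"rotation":[0,0,-0.071]},{"translation":[-0.02,-0.057,0],"rotation":[0,0,-0.071]},{"translation":[-0.02,-0.057,0],"rotation":[0,0,-0.071]},{"translation":[-0.02,-0.057,0],"rotation":[0,0,-0.071]},{"translation":[-0.02,-0.057,-0.01],"rotation":[0,0,-0.071]},{"translation":[-0.02,-0.057,-0.02],"rotation":[0,0,-0.071]},{"translation":[-0.02,-0.057,-0.02],"rotation":[0,0,-0.071]},{"translation":[-0.017,-0.057,0],"rotation":[0,0,-0.071]},{"translation":[0,0,0],"rotation":[0,0,0]},{"translation":[0,0,0],"rotation":[0,0,0]}]' --fingers -0.2

```text
time_s: 18.05
ee_pos: [0.4989, -0.3163, 0.2984]
eef_rot: [-0.001, 0.986, 0.168, 0.0]
force: [-0.1, 0.6, -1.2]
gripper_width: 0.0531
grip_force: 0.0
```

```bash
cat > o.py <<'E'
from h import *
s,w=wrist();print(s["ee_pos"],tipang(s)[:,:2].round(3).tolist(),s["gripper_width"],s["time_s"],s["force"])
for nm,q in(("wrist",w),("top",vision.read_camera("top")),("scene",vision.read_camera("scene"))):
  for k,z in dict(cam=0,cam_pivot=.136,knob=.136,knob_grip=.168).items():
    for o in nets.tip_of(q,k)[:2]: print(nm,k,round(o["conf"],2),(np.array(o["point"])*[560,420]).round(1),atz(q,o["point"],z).round(4))
  hsv=cv2.cvtColor(q["pixels"],cv2.COLOR_RGB2HSV);m=cv2.inRange(hsv,np.array([2,150,80]),np.array([18,255,255]))
  n,l,st,c=cv2.connectedComponentsWithStats(m)
  for i in range(1,n):
    X=atz(q,(c[i]+.5)/[560,420],.165)
    if st[i,4]>8 and np.hypot(X[0]-.5,X[1]+.31)<.07:
        (cx,cy),wh,an=cv2.minAreaRect(np.argwhere(l==i)[:,::-1].astype(np.float32))
        print(nm,"orange",st[i].tolist(),"rect",[round(float(v),1) for v in(cx,cy,*wh,an)],X.round(4))
X=s["ee_pos"]
print("px of est knob foot/top",proj(w,np.array([.5,-.316,.136])),proj(w,np.array([.5,-.316,.188])))
E
python3 o.py
```

```text
[ 0.49890113 -0.31628284  0.2984326 ] [[0.943, 0.332], [0.332, -0.943], [0.001, -0.001]] 0.05313978991394674 18.05 [-0.05370743  0.57460028 -1.21717045]
wrist cam 0.6 [271.  101.8] [ 0.5749 -0.2856  0.    ]
wrist cam_pivot 0.63 [270.4  95.5] [ 0.5763 -0.2861  0.136 ]
wrist knob 0.58 [274.1 197.7] [ 0.5004 -0.3159  0.136 ]
wrist knob_grip 0.73 [271.5 204.6] [ 0.502  -0.3133  0.168 ]
wrist orange [264, 191, 22, 34, 518] rect [274.5, 207.5, 33.0, 21.0, 90.0] [ 0.4988 -0.3181  0.165 ]
wrist orange [198, 200, 39, 60, 405] rect [205.3, 228.7, 49.8, 41.6, 53.1] [ 0.4714 -0.2803  0.165 ]
wrist orange [180, 227, 25, 27, 295] rect [194.0, 238.9, 18.4, 22.0, 48.4] [ 0.4542 -0.2649  0.165 ]
top cam 0.89 [395.8 189.9] [ 0.5903 -0.2849  0.    ]
top cam_pivot 0.65 [407.4 190. ] [ 0.575  -0.2835  0.136 ]
scene cam 0.95 [163.  207.5] [ 0.5673 -0.2809  0.    ]
scene cam_pivot 0.59 [151.6 164.6] [ 0.5732 -0.2907  0.136 ]
scene knob 0.5 [164.2 155. ] [ 0.5156 -0.3061  0.136 ]
scene knob_grip 0.62 [164.4 141.8] [ 0.5014 -0.3146  0.168 ]
scene orange [161, 135, 4, 3, 10] rect [162.5, 136.0, 2.0, 3.0, 90.0] [ 0.4763 -0.3492  0.165 ]
px of est knob foot/top [274.04044764 198.20913437] [273.86994005 215.54133288]
```

>>> play_rows --targets '[{"translation":[0.003,0.001,-0.06],"rotation":[0,0,0]},{"translation":[0,0,-0.06],"rotation":[0,0,0]},{"translation":[0,0,-0.06],"rotation":[0,0,0]},{"translation":[0,0,-0.05],"rotation":[0,0,0]},{"translation":[0,0,-0.026],"rotation":[0,0,0]},{"translation":[0,0,0],"rotation":[0,0,0]},{"translation":[0,0,0],"rotation":[0,0,0]}]'

```text
time_s: 19.68
ee_pos: [0.5005, -0.3172, 0.1717]
eef_rot: [0.001, 0.986, 0.168, 0.001]
force: [-0.5, 0.2, 0.5]
gripper_width: 0.0529
grip_force: 0.0
```

>>> play_rows --targets '[{"translation":[0,0,0],"rotation":[0,0,0]},{"translation":[0,0,0],"rotation":[0,0,0]},{"translation":[0,0,0],"rotation":[0,0,0]},{"translation":[0,0,0],"rotation":[0,0,0]},{"translation":[0,0,0],"rotation":[0,0,0]},{"translation":[0,0,0],"rotation":[0,0,0]},{"translation":[0,0,0],"rotation":[0,0,0]}]' --fingers 1 --force 20

```text
time_s: 20.55
ee_pos: [0.4998, -0.3161, 0.1707]
eef_rot: [-0.001, 0.986, 0.168, -0.0]
force: [-1.5, 3.5, 3.7]
gripper_width: 0.0151
grip_force: 20.0
```

```bash
cat > q.py <<'E'
from h import *
s=monitor.get_state();print(s["ee_pos"],s["force"],s["gripper_width"])
for th0 in(.366,):
    K=np.array(s["ee_pos"][:2]);r0=.08*np.array([-np.cos(th0),-np.sin(th0)]);C=K-r0;print("pivot",C)
    pr=K
    for th in np.arange(.05,.61,.05):
        c,sn=np.cos(-th),np.sin(-th);X=C+np.array([[c,-sn],[sn,c]])@r0;print(round(th,2),X.round(4),((X-pr)/.5).round(4));pr=X
p=vision.read_camera("scene")
for k,z in dict(carrier_tab=.233,mark=.2).items():
    for o in nets.tip_of(p,k)[:1]: print(k,atz(p,o["point"],z).round(4))
E
python3 q.py
```

```text
[ 0.49977534 -0.31614261  0.17072686] [-1.452243    3.51279955  3.73117803] 0.015071759699389283
pivot [ 0.57447664 -0.28751195]
0.05 [ 0.4984 -0.3124] [-0.0027  0.0075]
0.1 [ 0.4973 -0.3085] [-0.0023  0.0077]
0.15 [ 0.4963 -0.3047] [-0.0019  0.0078]
0.2 [ 0.4956 -0.3007] [-0.0015  0.0079]
0.25 [ 0.495  -0.2968] [-0.0011  0.0079]
0.3 [ 0.4947 -0.2928] [-0.0007  0.008 ]
0.35 [ 0.4945 -0.2888] [-0.0003  0.008 ]
0.4 [ 0.4945 -0.2848] [0.0001 0.008 ]
0.45 [ 0.4948 -0.2808] [0.0005 0.008 ]
0.5 [ 0.4952 -0.2768] [0.0009 0.008 ]
0.55 [ 0.4958 -0.2729] [0.0013 0.0079]
0.6 [ 0.4967 -0.269 ] [0.0017 0.0078]
carrier_tab [ 0.5864 -0.0351  0.233 ]
mark [ 0.6125 -0.0343  0.2   ]
```

>>> play_rows --targets '[{"translation":[-0.0027,0.0075,0],"rotation":[0,0,-0.0318]},{"translation":[0,0,0],"rotation":[0,0,0]}]'

```text
time_s: 20.95
ee_pos: [0.4992, -0.3145, 0.1709]
eef_rot: [0.002, 0.99, 0.143, 0.001]
force: [0.6, -2.8, -2.0]
gripper_width: 0.0154
grip_force: 20.0
```

>>> play_rows --targets '[{"translation":[-0.0023,0.0077,0],"rotation":[0,0,-0.0318]},{"translation":[0,0,0],"rotation":[0,0,0]}]'

```text
time_s: 21.2
ee_pos: [0.4976, -0.3099, 0.1709]
eef_rot: [0.001, 0.993, 0.118, 0.0]
force: [0.7, -4.9, -0.8]
gripper_width: 0.0151
grip_force: 20.0
```

>>> play_rows --targets '[{"translation":[-0.0019,0.0078,0],"rotation":[0,0,-0.0318]},{"translation":[0,0,0],"rotation":[0,0,0]}]'

```text
time_s: 21.45
ee_pos: [0.4961, -0.3044, 0.1708]
eef_rot: [-0.001, 0.996, 0.093, -0.0]
force: [-0.2, -1.4, 1.1]
gripper_width: 0.0157
grip_force: 20.0
```

>>> play_rows --targets '[{"translation":[-0.0015,0.0079,0],"rotation":[0,0,-0.0318]},{"translation":[0,0,0],"rotation":[0,0,0]}]'

```text
time_s: 21.7
ee_pos: [0.4954, -0.3012, 0.1708]
eef_rot: [0.0, 0.998, 0.069, -0.0]
force: [-0.8, -2.9, 0.4]
gripper_width: 0.0153
grip_force: 20.0
```

>>> play_rows --targets '[{"translation":[-0.0011,0.0079,0],"rotation":[0,0,-0.0318]},{"translation":[0,0,0],"rotation":[0,0,0]}]'

```text
time_s: 21.95
ee_pos: [0.4949, -0.2982, 0.1708]
eef_rot: [0.001, 0.999, 0.044, -0.0]
force: [-0.9, -4.7, 0.8]
gripper_width: 0.0155
grip_force: 20.0
```

>>> play_rows --targets '[{"translation":[-0.0007,0.008,0],"rotation":[0,0,-0.0318]},{"translation":[0,0,0],"rotation":[0,0,0]}]'

```text
time_s: 22.2
ee_pos: [0.4944, -0.2942, 0.1708]
eef_rot: [0.001, 1.0, 0.019, -0.0]
force: [-2.4, -4.4, 0.5]
gripper_width: 0.0153
grip_force: 20.0
```

>>> play_rows --targets '[{"translation":[-0.0003,0.008,0],"rotation":[0,0,-0.0318]},{"translation":[0,0,0],"rotation":[0,0,0]}]'

```text
time_s: 22.45
ee_pos: [0.4939, -0.2886, 0.1707]
eef_rot: [-0.001, 1.0, -0.006, -0.001]
force: [-3.1, -2.0, 4.9]
gripper_width: 0.0151
grip_force: 20.0
```

>>> play_rows --targets '[{"translation":[0.0001,0.008,0],"rotation":[0,0,-0.0318]},{"translation":[0,0,0],"rotation":[0,0,0]}]'

```text
time_s: 22.7
ee_pos: [0.4939, -0.285, 0.1708]
eef_rot: [-0.0, 1.0, -0.031, -0.001]
force: [-4.2, -2.7, 4.1]
gripper_width: 0.0151
grip_force: 20.0
```

>>> play_rows --targets '[{"translation":[0.0005,0.008,0],"rotation":[0,0,-0.0318]},{"translation":[0,0,0],"rotation":[0,0,0]}]'

```text
time_s: 22.95
ee_pos: [0.4939, -0.2819, 0.1708]
eef_rot: [0.0, 0.998, -0.056, -0.001]
force: [-4.7, -2.9, 2.6]
gripper_width: 0.0151
grip_force: 20.0
```

>>> play_rows --targets '[{"translation":[-0.001,0.008,0],"rotation":[0,0,-0.0318]},{"translation":[0,0,0],"rotation":[0,0,0]}]'

```text
time_s: 23.2
ee_pos: [0.4942, -0.2783, 0.1708]
eef_rot: [0.001, 0.997, -0.081, -0.0]
force: [-2.6, -4.3, 1.9]
gripper_width: 0.0155
grip_force: 20.0
```

>>> play_rows --targets '[{"translation":[0,0.006,0],"rotation":[0,0,-0.024]},{"translation":[0,0,0],"rotation":[0,0,0]}]'

```text
time_s: 23.45
ee_pos: [0.4946, -0.2741, 0.1708]
eef_rot: [-0.0, 0.995, -0.099, -0.0]
force: [-1.2, -2.9, 3.2]
gripper_width: 0.015
grip_force: 20.0
```

```bash
cat > t.py <<'E'
from h import *
s,w=wrist();K=np.array(s["ee_pos"][:2]);print(K,s["force"])
for o in nets.tip_of(w,"cam_pivot")[:1]: print("pivot",o["conf"],atz(w,o["point"],.136).round(4))
P=np.array([[.4998,-.3161],[.4992,-.3145],[.4976,-.3099],[.4961,-.3044],[.4954,-.3012],[.4949,-.2982],[.4944,-.2942],[.4939,-.2886],[.4939,-.285],[.4939,-.2819],K])
from scipy.optimize import least_squares
f=least_squares(lambda c:np.hypot(*(P-c).T)-.08,[.575,-.287]);C=f.x
a=lambda X:np.arctan2(X[1]-C[1],X[0]-C[0])%(2*np.pi)
print("centre",C,"lever",[round(a(P[0])-a(X),3) for X in P])
E
python3 t.py
```

```text
[ 0.49463398 -0.27411486] [-1.15669758 -2.88239182  3.16733973]
pivot 0.96 [ 0.5756 -0.2864  0.136 ]
centre [ 0.5738586  -0.28568087] lever [np.float64(0.0), np.float64(0.021), np.float64(0.082), np.float64(0.153), np.float64(0.194), np.float64(0.232), np.float64(0.283), np.float64(0.353), np.float64(0.398), np.float64(0.437), np.float64(0.535)]
```

>>> play_rows --targets '[{"translation":[0.001,0.005,0],"rotation":[0,0,-0.02]},{"translation":[0,0,0],"rotation":[0,0,0]},{"translation":[0,0,0],"rotation":[0,0,0]}]'

```text
time_s: 23.92
ee_pos: [0.495, -0.2714, 0.1707]
eef_rot: [-0.0, 0.993, -0.115, -0.0]
force: [-1.6, -0.3, 3.9]
gripper_width: 0.0154
grip_force: 20.0
```

>>> play_rows --targets '[{"translation":[0.001,0.004,0],"rotation":[0,0,-0.017]},{"translation":[0,0,0],"rotation":[0,0,0]},{"translation":[0,0,0],"rotation":[0,0,0]}]'

```text
time_s: 24.3
ee_pos: [0.4954, -0.2696, 0.1707]
eef_rot: [-0.0, 0.992, -0.129, -0.0]
force: [-3.3, -0.8, 5.0]
gripper_width: 0.0153
grip_force: 20.0
```

```bash
python3 t.py
```

```text
[ 0.49536984 -0.26961644] [-3.31416644 -0.81016446  4.99590301]
pivot 0.83 [ 0.5757 -0.2861  0.136 ]
centre [ 0.57384541 -0.28561977] lever [np.float64(0.0), np.float64(0.021), np.float64(0.082), np.float64(0.153), np.float64(0.194), np.float64(0.232), np.float64(0.283), np.float64(0.353), np.float64(0.398), np.float64(0.437), np.float64(0.592)]
```

>>> play_rows --targets '[{"translation":[0,0.0025,0],"rotation":[0,0,0]},{"translation":[0,0,0],"rotation":[0,0,0]},{"translation":[0,0,0],"rotation":[0,0,0]},{"translation":[0,0,0],"rotation":[0,0,0]}]'

```text
time_s: 24.9
ee_pos: [0.4955, -0.2689, 0.1708]
eef_rot: [0.0, 0.992, -0.129, 0.0]
force: [-3.7, -2.5, 3.5]
gripper_width: 0.0154
grip_force: 20.0
```

```bash
python3 t.py; python3 - <<'E'
from h import *
p=vision.read_camera("scene");t=vision.read_camera("top")
for n,q in(("scene",p),("top",t)):
  for k,z in dict(carrier_hook=.205,carrier_tab=.233,mark=.2).items():
    for o in nets.tip_of(q,k)[:1]: print(n,k,round(o["conf"],2),atz(q,o["point"],z).round(4))
E
```

```text
[ 0.4955001  -0.26886212] [-3.66674617 -2.54234363  3.47838808]
pivot 0.72 [ 0.5758 -0.2872  0.136 ]
centre [ 0.57383895 -0.28559084] lever [np.float64(0.0), np.float64(0.021), np.float64(0.082), np.float64(0.153), np.float64(0.194), np.float64(0.232), np.float64(0.283), np.float64(0.353), np.float64(0.398), np.float64(0.437), np.float64(0.601)]
scene carrier_hook 0.82 [ 0.5997 -0.0309  0.205 ]
scene carrier_tab 0.64 [ 0.594  -0.0326  0.233 ]
scene mark 0.47 [ 0.603  -0.0258  0.2   ]
top carrier_hook 0.93 [ 0.5909 -0.0349  0.205 ]
top carrier_tab 0.89 [ 0.5921 -0.0322  0.233 ]
top mark 0.52 [ 0.6017 -0.0314  0.2   ]
```

The lever reads 0.601 and the resistance is at its notch level, with three falls felt. The carrier still hangs between the rings, so I hand the job in.

```bash
python3 -c "
from plant import r
print(r.sign_off())"
```

```text
the job is handed in; nothing more can be done
None
```

The carrier hangs centred between the red rings and is released. I'm holding the focus knob still at three clicks (lever about 0.60 rad by my measurement). I handed the job in at about 25 s; the hand-in gave no verdict.

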